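# Vent the test bench, seat the ball accumulator in its sprung nest and hold it down

### The arm

A 6-joint arm with a two-finger parallel gripper is mounted at the origin on the work surface. World frame = base frame: x ahead of the robot, y to its left, z up, the work surface at z = 0. Lengths are in m, angles in degrees, forces in N, time in s.
With the tool pointing down it reaches from about 0.3 to 0.75 m from the base axis. Payload 8.5 kg.
Tool frame: the origin (TCP) lies at the very end of the fingers, on their centre line; the grasp point (between the pads) lies 19 mm behind it; z points along the fingers, y is the direction in which the jaws open and shut (so a half turn about z gives the same grasp; the last joint's range is limited). The gripper opens to 85 mm and grips with 20 to 120 N. Pads are 22 mm wide; open, the fingers measure 114 mm over their backs; the gripper's body (76 mm by 85 mm) begins 54 mm behind the grasp point. The pads swing forward as they close: fully open they stand 13 mm farther back than shut.
Start: joints at [62.951, 21.807, 74.336, -0, 83.858, -12.336], TCP at [0.14, 0.532, 0.231] pointing down, gripper open.
Joint ranges: [-178.18, 178.18], [-50.72, 133.34], [12.68, 142.11], [-81.47, 261.47], [9.98, 163.14], [-165.26, 165.26]. Speed limits (degrees/s): [136.94, 136.94, 180, 180, 180, 180].

### API

Orientations are given as a 3x3 rotation matrix whose columns are the frame's x, y, z axes.
In Python, from rig import status, vision, env gives the robot as it stands.
- The arm moves only by the tool send_rows, never from a script. Its argument "targets" is a list of rows, each a list of 7 numbers: the shift along the tool's x, y, z in units of 50 mm (1.0 is 50 mm), then the turn, a rotation vector about the tool's x, y, z in units of 8 degrees (1.0 is 8 degrees), then the finger opening in mm, from 0 to 85.4. A call has 1 to 5 rows; each row is the pose to reach, as a shift and turn from the pose commanded when the call began, along the tool's axes at that moment; what a row does not reach only later rows make up. A row lasts 1/8 s, in which the tool goes at most 62.5 mm and 10.7 degrees, less where a joint would pass 70% of its speed; a pose out of reach is approached as far as the arm can. A call with a gripper value outside its range is refused whole. The fingers move at their own pace and stop on an object; "grip_force" is the grip in N (left out, the last holds). Time passes only in rows, so rows that repeat a pose let the fingers close. It gives the time, the measured TCP pose, the force and the opening at its end, in the units of the state.
- status.observe(): the state, without advancing time (a new reading comes with each control period).
- vision.get_image(name): name is "scene" or "top"; returns (picture, depth): 384x512x3 uint8, red, green, blue; 384x512 float32, m along the optical axis (not along the pixel's ray), 0 where there is no reading.
- vision.camera_model(name): a dict with "camera_matrix" (3x3 intrinsics, pixels), "dist" ([k1, k2, p1, p2, k3] as OpenCV has them; the pictures are not rectified), "view" (4x4, takes a point from world to camera coordinates). Camera axes: x right, y down, z forward; pixel columns grow to the right and rows downward; lengths in m; the calibration is good to about 2 mm. A picture is of the moment at which its call begins. camera_model takes no time and is no camera call.
- env.close_job(): hands the job in, once; it reports no verdict.
Trained networks look in the newest picture that a camera, given by its name, has taken for a name from the list of things; names that differ only in an ending like _2 or _b are one class to them, and where a whole thing is asked for, a point or a joint stands for the part that bears it (a point fixed in the world has none). Each returns a list of dicts, best first, with "p" (0 to 1); they miss things now and then, are a little off and sometimes report something else, mostly with a low value. They report only what shows in the picture. A call takes as long as a camera call.
- vision.masks_of(camera, label): "pixels" (384x512 bool, what is visible of it) and "extent" ([left, top, right, bottom] in pixels, round what is visible of it).
The state is a dict: "time_s": time; "q": joint angles; "qvel": joint speeds; "joint_efforts": joint torques, N m; "position": TCP position; "tool_rot": TCP orientation; "ft_force": force on the tool from outside, world axes, zero at the start; "wrist_torque": the same for the moment, N m; "grip_width": finger opening in m.
Only numpy, scipy, OpenCV 4.12 (cv2) and the standard library are available. Lean on these libraries where they do the work, as an engineer would, in place of code of your own. Each camera call takes 0.05 s, during which the arm holds its last target.

### The job

At the hydraulic test bench, first push the black mushroom-headed vent plunger right down to its stop to dump the pressure left in the line, and let it spring back up. Then take the ball-shaped accumulator out of the wooden rack, lower it (do not drop it) upright with its port down into the sprung ring nest, and push it straight down until the ring is on its stops and the port sits in the test socket. Keep it pressed there while the gauge is read: finish still holding it fully down, and leave the other accumulator, the caliper, the wrench and the bin of nuts where they are.

Things in the scene. Friction and masses are not known exactly. Their poses are not given: they have to be found in the camera images.
- test_bench: fixed hydraulic test bench: grey steel base plate 160 x 310 x 12 mm on the work top (origin: centre of its underside; x, y along its 160 and 310 mm sides, z up). On it: the sprung ring nest at y = -75 mm, an aluminium valve block 60 x 60 mm (top at 57 mm) with the vent plunger at x = -20, y = +90 mm, and a 63 mm pressure gauge tilted back (top at 120 mm) at x = +45, y = +90 mm
- socket (a point): centre of the mouth, 42 mm above the work top, of the fixed steel test socket under the nest ring and on its axis: bore 38 mm, 14 mm deep, about 3 mm clear all round the accumulator's port, which enters it as the ring goes down
- vent (a joint): travel in m of the vent plunger: 0 = up, 0.010 = fully down on its stop; spring return, 3 N at the start and 8 N at the stop
- vent_top (a point): centre of the flat top (26 mm across) of the vent plunger's black mushroom head, 36 mm in diameter, 92 mm above the work top when up; it moves with the plunger, straight down
- nest (a joint): travel in m of the sprung ring of the nest: 0 = up, 0.016 = fully down on its stop sleeves. Preloaded springs: the accumulator's weight alone does not move it; the ring needs about 10 N in all to start and 17 N at the stop, of which the accumulator's weight gives 5 to 8 N
- nest_seat (a point): centre of the top face of the aluminium nest ring (116 mm outside, 12 mm thick), 78 mm above the work top when up; moves straight down with the ring. Its hole is a 45 degree cone, 60 mm wide at the top and 36 mm at the bottom, in which a ball centres itself. Three screw heads 16 mm wide stand 46 mm from the centre, tops 85 mm above the work top
- ball_centre (a point): ball-shaped accumulator, 0.5 to 0.8 kg, 108 mm high: point half-way up its axis (z, port to cap), 54 mm above its underside. From below: steel hex port 31 mm wide, 14 mm high; grey ball 64 mm in diameter, its middle 8 mm below this point; black round cap. Stands upright in a recess of the rack. Resting in the nest ring, this point is 23 mm above nest_seat
- ball_cap (a point): centre of the ball accumulator's cap (32 mm diameter, 32 mm high), on the axis 38 mm above ball_centre and 16 mm below its flat top: the place to grip; below the cap is a 38 mm collar only 5 mm high, then the ball
- ball: the same ball accumulator, origin at the centre of its underside (port face), z along its axis
- rack: fixed plywood block 100 x 194 x 30 mm (origin: centre of its underside, x and y along the 100 and 194 mm sides) with two round recesses 35 mm wide and 14 mm deep at y = +47 and -47 mm; one holds the ball accumulator, the other the tube accumulator, either way round
- tube_centre (a point): bystander, leave alone: the slim tube-shaped accumulator in the other recess, 48 mm in diameter and 136 mm high with a like cap; this point is half-way up
- caliper: bystander, leave alone: steel caliper lying flat, 235 mm long, under 10 mm thick, origin at about its middle
- wrench: bystander, leave alone: steel spanner 200 mm long lying flat, origin at its middle
- bin: bystander, leave alone: red plastic bin of nuts, 160 x 100 x 70 mm high, origin at the centre of its underside

How it is judged:
By the outcome, as a careful person would: the job done as asked, in the order asked, and still so for the second after the job is handed in, while the arm keeps its last pose, push and grip.
It also fails if it takes over 58 s, if anything falls off the work surface, if the arm or the gripper's body presses on something with over 40 N, if the wrist force passes 120 N, or if a joint passes its speed limit or range.

## Working session

There is one attempt and no reset: what is moved stays moved. The work goes in short steps, Python scripts to look and compute and a tool call to move; the robot and the scene stay as the last step left them, time stands still between calls to the robot, and variables do not carry over. Pictures are saved under pics/ and viewed, and the job is handed in when it is done.

Besides the shell and the picture viewer there is one more tool, called after "Call:" as name(argument=value, ...), one argument or row to a line, values as JSON. send_rows: Moves the arm, as the interface text tells. Its arguments: {"type":"object","properties":{"targets":{"type":"array","items":{"type":"array","items":{"type":"number"}}},"grip_force":{"type":"number"}},"required":["targets"]}

```bash
mkdir -p pics; ls
python3 - <<'E'
from rig import status, vision, env
import cv2, numpy as np
s=status.observe(); print(s)
for n in ("scene","top"):
    p,d=vision.get_image(n); cv2.imwrite(f"pics/{n}0.png",p[:,:,::-1]); np.savez(f"{n}0.npz",p=p,d=d)
    m=vision.camera_model(n); print(n,m)
    for l in ("test_bench","vent_top","nest_seat","ball","rack","tube_centre"):
        r=vision.masks_of(n,l)
        print(n,l,[(round(x["p"],2),x["extent"]) for x in r][:3])
        if r: np.save(f"m_{n}_{l}.npy",r[0]["pixels"])
E
```

```text
pics
{'time_s': 0.0, 'q': array([ 6.29519840e+01,  2.18400852e+01,  7.43860800e+01,  1.21146716e-03,
        8.38567267e+01, -1.23349842e+01]), 'qvel': array([-0.09087558, -0.0428783 , -0.13953212,  0.03130439,  0.01113505,
        0.02873763]), 'joint_efforts': array([-3.58267698e-04, -4.48465598e+01, -2.31273615e+01, -2.35957123e-04,
        4.76527741e-03,  6.59501307e-07]), 'position': array([0.13953958, 0.5316984 , 0.23071245]), 'tool_rot': array([[-9.67209321e-01,  2.53979669e-01, -6.76607823e-04],
       [ 2.53980356e-01,  9.67208531e-01, -1.27894065e-03],
       [ 3.29595936e-04, -1.40884841e-03, -9.99998953e-01]]), 'ft_force': array([-0.32525111, -0.21329461, -0.31702445]), 'wrist_torque': array([-0.05521392,  0.01774705,  0.03024186]), 'grip_width': 0.08540317664955058}
scene {'camera_matrix': array([[477.04010244,   0.        , 256.57616409],
       [  0.        , 477.04010244, 187.42149392],
       [  0.        ,   0.        ,   1.        ]]), 'dist': array([-0.15817178,  0.        ,  0.        ,  0.        ,  0.        ]), 'view': array([[-0.17973094,  0.98357606, -0.016
[... 929 characters left out ...]
, 'view': array([[-3.14255020e-02, -9.99506049e-01,  3.08508251e-04,
        -3.71330122e-03],
       [-9.76222030e-01,  3.06271902e-02, -2.14598515e-01,
         6.49482380e-01],
       [ 2.14483066e-01, -7.04503862e-03, -9.76702300e-01,
         9.32668104e-01],
       [ 0.00000000e+00,  0.00000000e+00,  0.00000000e+00,
         1.00000000e+00]])}
top test_bench [(0.65, [120.2, 148.9, 152.4, 208.4]), (0.56, [167.4, 214.6, 278.2, 282.4])]
top vent_top [(0.67, [183.0, 251.6, 196.5, 264.9])]
top nest_seat [(0.6, [229.1, 219.2, 271.6, 264.2])]
top ball [(0.82, [356.8, 235.0, 379.5, 258.6])]
top rack [(0.91, [308.6, 227.3, 387.4, 281.9]), (0.28, [287.6, 143.0, 346.5, 188.1])]
top tube_centre []
```

View pics/scene0.png

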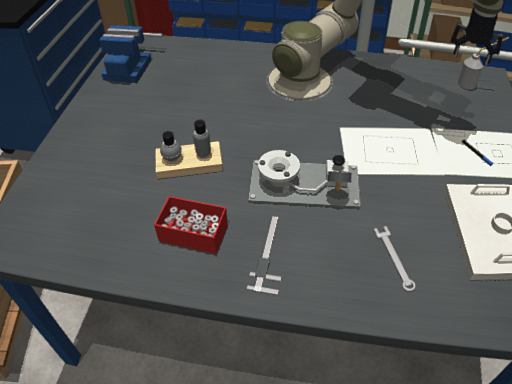

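View pics/top0.png

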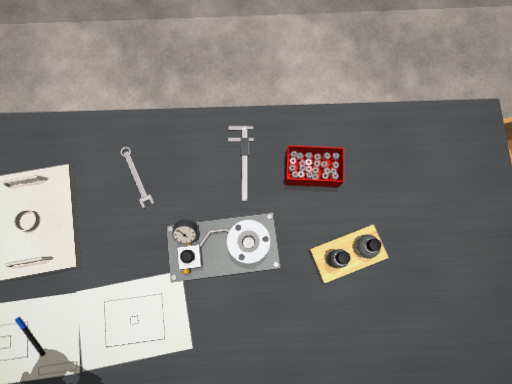

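The scene picture shows the ball at about (170,148), the tube at (202,138), the nest ring at (279,168) and the vent at (339,160). In the top picture the vent is at (188,257), the ring at (248,241), the ball at (370,246) and the tube at (340,258). Next I'll measure them.

```bash
cat > h.py <<'E'
import numpy as np, cv2
from rig import vision
def ray(cam,uv):
    m=vision.camera_model(cam); K=m["camera_matrix"]; V=m["view"]
    n=cv2.undistortPoints(np.array([[uv]],float),K,m["dist"])[0,0]
    R=V[:3,:3]; t=V[:3,3]; return -R.T@t, R.T@np.array([n[0],n[1],1])
def atz(cam,uv,z):
    o,d=ray(cam,uv); return o+d*(z-o[2])/d[2]
def cloud(cam,d):
    m=vision.camera_model(cam); K=m["camera_matrix"]; V=m["view"]
    h,w=d.shape; u,v=np.meshgrid(np.arange(w),np.arange(h))
    n=cv2.undistortPoints(np.stack([u,v],-1).reshape(-1,1,2).astype(float),K,m["dist"])[:,0].reshape(h,w,2)
    P=np.dstack([n[...,0]*d,n[...,1]*d,d]); W=(P-V[:3,3])@V[:3,:3]
    W[d==0]=np.nan; return W
def proj(cam,P):
    m=vision.camera_model(cam); V=m["view"]
    return cv2.projectPoints(np.array(P,float).reshape(-1,1,3),cv2.Rodrigues(V[:3,:3])[0],V[:3,3],m["camera_matrix"],m["dist"])[0][:,0]
E
python3 - <<'E'
import numpy as np,cv2
from h import *
for cam in("top","scene"):
    z=np.load(cam+"0.npz"); p,d=z["p"],z["d"]; W=cloud(cam,d)
    print(cam)
    def blob(name,uv,r,z0,z1):
        u,v=uv; S=W[v-r:v+r+1,u-r:u+r+1].reshape(-1,3); S=S[(S[:,2]>z0)&(S[:,2]<z1)]
        if len(S): print(name,len(S),S.mean(0).round(4),((S.max(0)+S.min(0))/2).round(4),np.ptp(S,axis=0).round(3))
    if cam=="top":
        blob("vent",(188,257),12,.085,.1); blob("ring",(248,241),26,.072,.0815); blob("cap",(373,244),16,.118,.130); blob("tube",(341,258),16,.14,.17)
    else:
        blob("vent",(340,160),12,.085,.1); blob("ring",(279,168),26,.072,.0815); blob("cap",(169,140),16,.118,.130); blob("tube",(201,128),14,.14,.17)
    for l,zz in(("vent_top",.088),("nest_seat",.076),("ball",.07),("rack",.03)):
        pass
    u0,v0,u1,v1=(160,205,400,290) if cam=="top" else (145,110,370,215)
    c=cv2.resize(p[v0:v1,u0:u1,::-1],None,fx=3.3,fy=3.3,interpolation=cv2.INTER_CUBIC); cv2.imwrite(f"pics/{cam}0z.png",c)
# plate+rack edges from top depth
W=cloud("top",np.load("top0.npz")["d"])
for n,z0,z1,b in(("plate",.008,.016,(160,205,290,290)),("rack",.026,.034,(300,220,395,290))):
    u0,v0,u1,v1=b; M=np.zeros(W.shape[:2],np.uint8); s=W[v0:v1,u0:u1]; k=(s[...,2]>z0)&(s[...,2]<z1)
    pts=s[k][:,:2].astype(np.float32); print(n,len(pts),cv2.minAreaRect(pts))
E
```

```text
top
vent 145 [0.4847 0.1626 0.0918] [0.484  0.163  0.0919] [0.034 0.035 0.012]
ring 1105 [0.5196 0.0011 0.0779] [0.5209 0.0006 0.0768] [0.113 0.113 0.009]
cap 123 [ 0.4974 -0.3208  0.1239] [ 0.4973 -0.3211  0.1233] [0.028 0.03  0.009]
tube 138 [ 0.4664 -0.232   0.1518] [ 0.4664 -0.2327  0.1492] [0.031 0.03  0.016]
scene
vent 109 [0.4861 0.1653 0.0929] [0.502  0.1622 0.0918] [0.075 0.041 0.013]
ring 706 [0.5203 0.0023 0.0784] [0.5166 0.0021 0.0768] [0.121 0.115 0.009]
cap 80 [ 0.4967 -0.3189  0.1252] [ 0.4946 -0.3198  0.1242] [0.03  0.031 0.011]
tube 104 [ 0.4676 -0.2318  0.1512] [ 0.4651 -0.2342  0.149 ] [0.034 0.032 0.017]
plate 3322 ((0.5240920782089233, 0.07664670795202255), (0.1827537715435028, 0.3096029460430145), 5.175840377807617)
rack 1657 ((0.48195815086364746, -0.2776743173599243), (0.0999748557806015, 0.19524477422237396), 19.17993927001953)
```

Run:
```python
from h import *
import numpy as np
for cam,l in(("top","vent_top"),("top","nest_seat"),("top","ball"),("scene","ball"),("scene","nest_seat")):
    m=np.load(f"m_{cam}_{l}.npy"); v,u=np.nonzero(m); W=cloud(cam,np.load(cam+"0.npz")["d"])[m]
    print(cam,l,len(u),u.mean(),v.mean(),np.nanmedian(W,0).round(4),np.nanpercentile(W[:,2],[5,50,95]).round(3))
```

```text
top vent_top 131 186.21374045801528 256.08396946564886 [0.4848 0.163  0.0922] [0.089 0.092 0.095]
top nest_seat 1281 247.5144418423107 241.46760343481654 [0.5185 0.0023 0.078 ] [0.069 0.078 0.082]
top ball 443 368.0451467268623 245.85327313769753 [ 0.4958 -0.3122  0.0861] [0.07  0.086 0.126]
scene ball 435 169.80229885057472 147.2735632183908 [ 0.5082 -0.3136  0.0846] [0.053 0.085 0.127]
scene nest_seat 932 278.3401287553648 166.38412017167383 [0.5229 0.0009 0.0789] [0.068 0.079 0.083]
```

View pics/top0z.png

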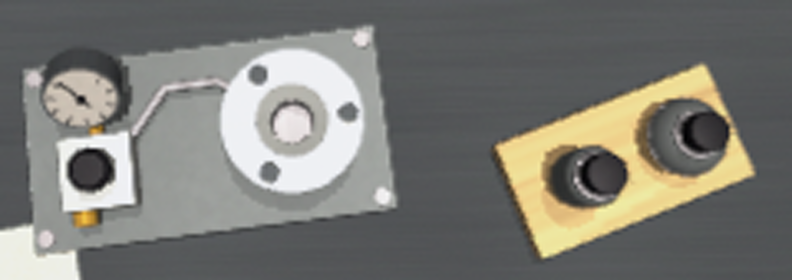

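View pics/scene0z.png

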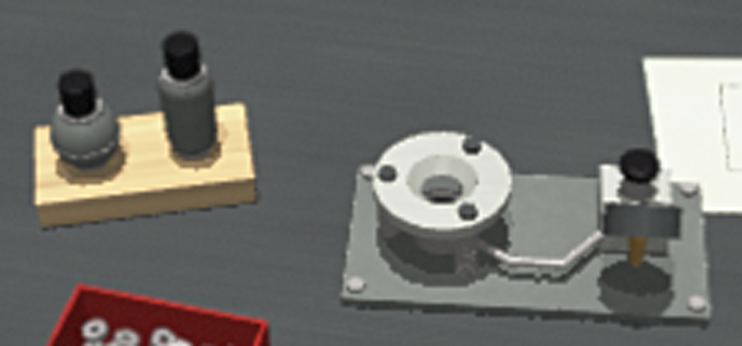

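```bash
cat > go.py <<'E'
import sys,numpy as np
from scipy.spatial.transform import Rotation as Ro
from rig import status
def go(p,yaw):
    s=status.observe(); R=s["tool_rot"]; a=np.radians(yaw)
    y=np.array([np.cos(a),np.sin(a),0]); z=np.array([0,0,-1.]); T=np.c_[np.cross(y,z),y,z]
    d=R.T@(np.array(p)-s["position"])/.05; r=Ro.from_matrix(R.T@T).as_rotvec(degrees=True)/8
    print("t",s["time_s"],"pos",s["position"].round(4),"F",s["ft_force"].round(1),"w",round(s["grip_width"]*1e3,1)); print("row",d.round(3),r.round(3))
a=[float(x) for x in sys.argv[1:]]
go(a[:3],a[3])
E
python3 go.py 0.485 0.1635 0.14 75.3; python3 go.py 0.485 0.1635 0.2 75.3
```

```text
t 0.7 pos [0.1397 0.5319 0.2313] F [-0.4  0.3 -0.1] w 85.5
row [-8.551 -5.373  1.826] [-0.    -0.    -0.002]
t 0.7 pos [0.1397 0.5319 0.2313] F [-0.4  0.3 -0.1] w 85.5
row [-8.551 -5.373  0.626] [-0.    -0.    -0.002]
```

Call:
send_rows(
  targets=[
    [-8.55,-5.37,0.63,0,0,0,0],
    [-8.55,-5.37,0.63,0,0,0,0],
    [-8.55,-5.37,0.63,0,0,0,0],
    [-8.55,-5.37,0.63,0,0,0,0],
    [-8.55,-5.37,0.63,0,0,0,0],
  ],
  grip_force=60,
)

```text
time_s: 1.32
position: [0.3542, 0.3028, 0.212]
tool_rot: [[-0.967, 0.254, 0.001], [0.254, 0.967, 0.0], [-0.001, 0.001, -1.0]]
ft_force: [0.8, -0.3, 0.3]
grip_width: 0.0001
```

```bash
python3 go.py 0.485 0.1635 0.13 75.3
```

```text
t 1.325 pos [0.3542 0.3028 0.212 ] F [ 0.8 -0.3  0.3] w 0.1
row [-3.237 -2.032  1.641] [ 0.004  0.004 -0.001]
```

Call:
send_rows(
  targets=[
    [-3.24,-2.03,1.0,0,0,0,0],
    [-3.24,-2.03,1.64,0,0,0,0],
    [-3.24,-2.03,1.64,0,0,0,0],
    [-3.24,-2.03,1.64,0,0,0,0],
    [-3.24,-2.03,1.64,0,0,0,0],
  ],
)

```text
time_s: 1.95
position: [0.4841, 0.1647, 0.1295]
tool_rot: [[-0.967, 0.256, -0.001], [0.256, 0.967, 0.0], [0.001, -0.0, -1.0]]
ft_force: [-0.7, -0.3, 0.1]
grip_width: -0.0003
```

```bash
python3 go.py 0.485 0.1635 0.094 75.3;  python3 - <<'E'
from h import *
from rig import vision
for n,b in(("top",(160,205,290,290)),("scene",(245,90,375,215))):
    p,d=vision.get_image(n); u0,v0,u1,v1=b
    cv2.imwrite(f"pics/{n}1.png",cv2.resize(p[v0:v1,u0:u1,::-1],None,fx=4,fy=4,interpolation=cv2.INTER_CUBIC))
E
```

```text
t 1.95 pos [0.4841 0.1647 0.1295] F [-0.7 -0.3  0.1] w -0.3
row [-0.025 -0.018  0.709] [-0.002 -0.008 -0.013]
```

View pics/scene1.png

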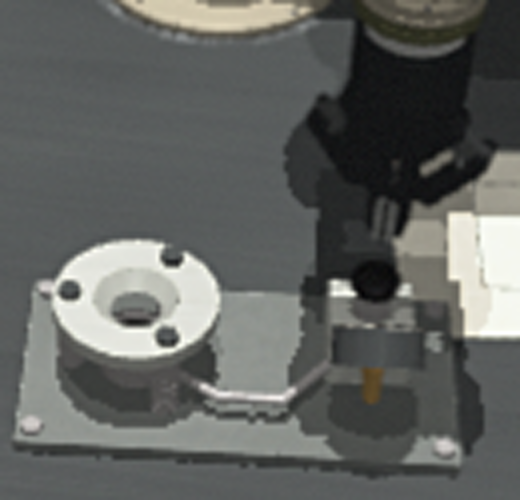

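View pics/top1.png

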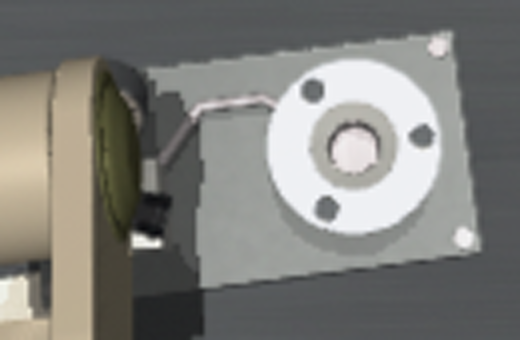

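The closed fingertips are just above the mushroom head: tip at crop (385,225), head at (375,280). Now I'll press.

Call:
send_rows(
  targets=[
    [-0.02,-0.02,0.6,0,0,0,0],
    [-0.02,-0.02,0.75,0,0,0,0],
    [-0.02,-0.02,0.85,0,0,0,0],
    [-0.02,-0.02,0.92,0,0,0,0],
    [-0.02,-0.02,0.92,0,0,0,0],
  ],
)

```text
time_s: 2.68
position: [0.4843, 0.1647, 0.0848]
tool_rot: [[-0.967, 0.254, 0.0], [0.254, 0.967, 0.001], [-0.0, 0.001, -1.0]]
ft_force: [-5.0, 1.7, 7.0]
grip_width: -0.0001
```

Call:
send_rows(
  targets=[
    [0,0,0.03,0,0,0,0],
    [0,0,0.06,0,0,0,0],
    [0,0,0.08,0,0,0,0],
    [0,0,0.08,0,0,0,0],
  ],
)

```text
time_s: 3.18
position: [0.4844, 0.1646, 0.082]
tool_rot: [[-0.967, 0.253, 0.001], [0.253, 0.967, 0.001], [-0.001, 0.001, -1.0]]
ft_force: [-8.4, 1.2, 16.5]
grip_width: -0.0001
```

Call:
send_rows(
  targets=[
    [0,0,0.015,0,0,0,0],
    [0,0,0.015,0,0,0,0],
  ],
)

```text
time_s: 3.42
position: [0.4845, 0.1647, 0.0819]
tool_rot: [[-0.967, 0.253, 0.002], [0.253, 0.967, 0.001], [-0.002, 0.001, -1.0]]
ft_force: [-10.5, 2.0, 23.8]
grip_width: 0.0
```

Run:
```python
from h import *
from rig import vision
for n,b in(("scene",(245,90,375,215)),):
    p,d=vision.get_image(n); u0,v0,u1,v1=b
    cv2.imwrite(f"pics/{n}2.png",cv2.resize(p[v0:v1,u0:u1,::-1],None,fx=4,fy=4,interpolation=cv2.INTER_CUBIC))
```

```text
(no output)
```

View pics/scene2.png

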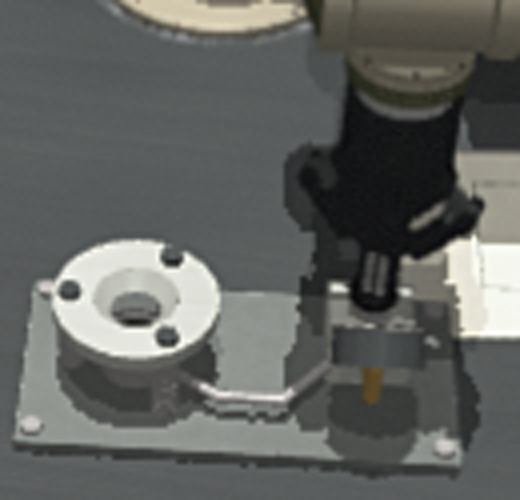

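The plunger is on its stop: force rose to 24 N with z steady at 0.082. I'll release it, rise and check that it springs back.

Call:
send_rows(
  targets=[
    [0,0,-0.3,0,0,0,0],
    [0,0,-1.2,0,0,0,0],
    [0,0,-2.4,0,0,0,0],
    [0,0,-2.8,0,0,0,0],
    [0,0,-2.8,0,0,0,0],
  ],
)

```text
time_s: 4.1
position: [0.4852, 0.1641, 0.2209]
tool_rot: [[-0.967, 0.254, 0.005], [0.254, 0.967, 0.0], [-0.004, 0.002, -1.0]]
ft_force: [-0.3, -0.2, -0.9]
grip_width: 0.0003
```

```bash
python3 go.py 0.4973 -0.3205 0.22 19.2;  python3 - <<'E'
from h import *
from rig import vision
p,d=vision.get_image("scene"); W=cloud("scene",d)
u,v=340,160;r=12
S=W[v-r:v+r+1,u-r:u+r+1].reshape(-1,3); S=S[(S[:,2]>.07)&(S[:,2]<.11)&(S[:,0]<.505)]
print(len(S),np.percentile(S[:,2],[10,50,90]))
E
```

```text
t 4.1 pos [0.4852 0.1641 0.2209] F [-0.3 -0.2 -0.9] w 0.3
row [-2.692 -9.315  0.016] [0.026 0.024 7.013]
117 [0.08701727 0.0925879  0.09527873]
```

Vent is back up (0.0926). Now to the ball.

Call:
send_rows(
  targets=[
    [-2.69,-9.32,0,0,0,7.0,85],
    [-2.69,-9.32,0,0,0,7.0,85],
    [-2.69,-9.32,0,0,0,7.0,85],
    [-2.69,-9.32,0,0,0,7.0,85],
    [-2.69,-9.32,0,0,0,7.0,85],
  ],
)

```text
time_s: 4.78
position: [0.4916, -0.1503, 0.2176]
tool_rot: [[-0.362, 0.932, -0.002], [0.932, 0.362, 0.001], [0.002, -0.001, -1.0]]
ft_force: [0.2, 1.0, 0.6]
grip_width: 0.085
```

```bash
python3 go.py 0.4973 -0.3205 0.2 19.2
```

```text
t 4.775 pos [ 0.4916 -0.1503  0.2176] F [0.2 1.  0.6] w 85.0
row [-3.215 -1.124  0.348] [-0.01  -0.013  0.252]
```

Call:
send_rows(
  targets=[
    [-3.2,-1.12,0.3,0,0,0.25,85],
    [-3.2,-1.12,0.3,0,0,0.25,85],
    [-3.2,-1.12,0.3,0,0,0.25,85],
    [-3.2,-1.12,0.3,0,0,0.25,85],
    [-3.2,-1.12,0.3,0,0,0.25,85],
  ],
)

```text
time_s: 5.4
position: [0.4987, -0.317, 0.203]
tool_rot: [[-0.335, 0.942, -0.002], [0.942, 0.335, 0.002], [0.002, -0.001, -1.0]]
ft_force: [0.3, 0.8, -0.8]
grip_width: 0.085
```

```bash
python3 go.py 0.4973 -0.3205 0.095 19.2
```

```text
t 5.4 pos [ 0.4987 -0.317   0.203 ] F [ 0.3  0.8 -0.8] w 85.0
row [-0.061 -0.048  2.16 ] [-0.006 -0.015  0.048]
```

Call:
send_rows(
  targets=[
    [0,0,0.5,0,0,0,85],
    [0,0,1.0,0,0,0,85],
    [0,0,1.0,0,0,0,85],
  ],
)

```text
time_s: 5.78
position: [0.4985, -0.3159, 0.1528]
tool_rot: [[-0.337, 0.942, -0.003], [0.942, 0.337, 0.003], [0.004, -0.002, -1.0]]
ft_force: [-0.1, 0.1, 0.6]
grip_width: 0.0852
```

```bash
python3 go.py 0.4973 -0.3205 0.095 19.2
```

```text
t 5.775 pos [ 0.4985 -0.3159  0.1528] F [-0.1  0.1  0.6] w 85.2
row [-0.082 -0.053  1.155] [-0.012 -0.026  0.058]
```

Call:
send_rows(
  targets=[
    [-0.08,-0.05,0.3,0,0,0.05,85],
    [-0.08,-0.05,0.8,0,0,0.05,85],
    [-0.08,-0.05,1.15,0,0,0.05,85],
    [-0.08,-0.05,1.15,0,0,0.05,85],
  ],
)

```text
time_s: 6.28
position: [0.4976, -0.3222, 0.0958]
tool_rot: [[-0.328, 0.945, -0.001], [0.945, 0.328, 0.001], [0.002, -0.001, -1.0]]
ft_force: [1.1, -0.6, 0.0]
grip_width: 0.0849
```

```bash
python3 go.py 0.4973 -0.3205 0.095 19.2;  python3 - <<'E'
from h import *
from rig import vision
for n,b in(("scene",(130,70,260,195)),("top",(290,200,420,300))):
    p,d=vision.get_image(n); u0,v0,u1,v1=b
    cv2.imwrite(f"pics/{n}3.png",cv2.resize(p[v0:v1,u0:u1,::-1],None,fx=4,fy=4,interpolation=cv2.INTER_CUBIC))
E
```

```text
t 6.275 pos [ 0.4976 -0.3222  0.0958] F [ 1.1 -0.6  0. ] w 84.9
row [0.035 0.005 0.016] [-0.006 -0.011 -0.004]
```

View pics/scene3.png

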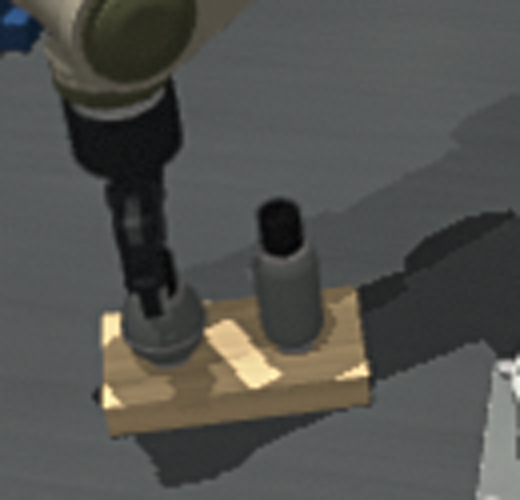

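View pics/top3.png

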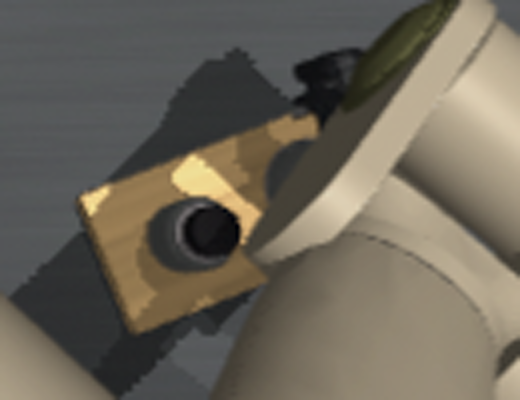

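The fingers straddle the cap, with the tip at crop (152,305) in the scene view. The tube stands clear at (280,230). Closing now.

Call:
send_rows(
  targets=[
    [0.02,0,0,0,0,0,20],
    [0.02,0,0,0,0,0,20],
    [0.02,0,0,0,0,0,20],
    [0.02,0,0,0,0,0,20],
    [0.02,0,0,0,0,0,20],
  ],
  grip_force=60,
)

```text
time_s: 7.0
position: [0.4975, -0.3219, 0.0972]
tool_rot: [[-0.328, 0.945, 0.0], [0.945, 0.328, -0.001], [-0.001, -0.0, -1.0]]
ft_force: [-2.9, -0.7, 5.2]
grip_width: 0.0305
```

Call:
send_rows(
  targets=[
    [0,0,-0.1,0,0,0,20],
    [0,0,-0.4,0,0,0,20],
    [0,0,-0.8,0,0,0,20],
    [0,0,-1.2,0,0,0,20],
    [0,0,-1.2,0,0,0,20],
  ],
)

```text
time_s: 7.62
position: [0.4981, -0.3219, 0.1583]
tool_rot: [[-0.329, 0.944, 0.002], [0.944, 0.329, -0.002], [-0.003, 0.002, -1.0]]
ft_force: [0.3, 0.9, -6.9]
grip_width: 0.0306
```

```bash
python3 go.py 0.520 0.0015 0.22 19.2;  python3 - <<'E'
from h import *
from rig import vision
for n,b in(("scene",(130,70,260,195)),):
    p,d=vision.get_image(n); u0,v0,u1,v1=b
    cv2.imwrite(f"pics/{n}4.png",cv2.resize(p[v0:v1,u0:u1,::-1],None,fx=4,fy=4,interpolation=cv2.INTER_CUBIC))
E
```

```text
t 7.625 pos [ 0.4981 -0.3219  0.1583] F [ 0.3  0.9 -6.9] w 30.6
row [ 5.962  2.54  -1.248] [ 0.011  0.021 -0.003]
```

View pics/scene4.png

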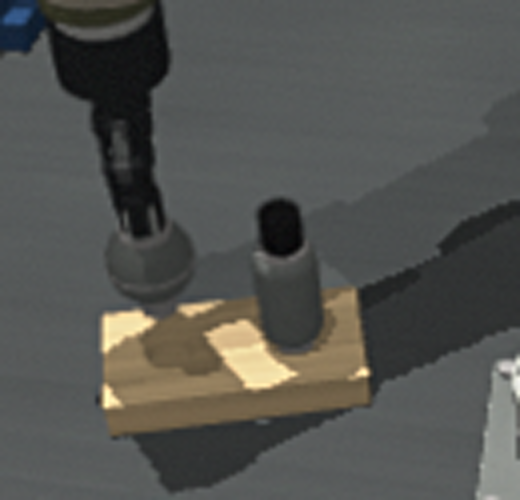

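The ball is held upright and clear of the rack, about 0.7 kg. Lifting above the tube before crossing.

Call:
send_rows(
  targets=[
    [0,0,-0.8,0,0,0,20],
    [0,0,-1.6,0,0,0,20],
    [0,0,-2.1,0,0,0,20],
    [0.6,0.25,-2.1,0,0,0,20],
    [1.4,0.6,-2.1,0,0,0,20],
  ],
)

```text
time_s: 8.3
position: [0.5026, -0.2451, 0.2603]
tool_rot: [[-0.327, 0.945, -0.002], [0.945, 0.327, 0.001], [0.002, -0.001, -1.0]]
ft_force: [0.9, 1.5, -5.6]
grip_width: 0.0302
```

```bash
python3 go.py 0.520 0.0015 0.26 19.2
```

```text
t 8.3 pos [ 0.5026 -0.2451  0.2603] F [ 0.9  1.5 -5.6] w 30.2
row [4.547 1.942 0.013] [-0.008 -0.013 -0.015]
```

Call:
send_rows(
  targets=[
    [0.9,0.38,0,0,0,0,20],
    [1.9,0.81,0,0,0,0,20],
    [2.9,1.24,0,0,0,0,20],
    [3.9,1.67,0,0,0,0,20],
    [4.55,1.94,0,0,0,0,20],
  ],
)

```text
time_s: 8.93
position: [0.5193, 0.0036, 0.2606]
tool_rot: [[-0.33, 0.944, -0.002], [0.944, 0.33, 0.001], [0.001, -0.002, -1.0]]
ft_force: [0.4, -0.8, -6.1]
grip_width: 0.0306
```

Call:
send_rows(
  targets=[
    [0,0,0.3,0,0,0,20],
    [0,0,0.6,0,0,0,20],
    [0,0,0.6,0,0,0,20],
    [0,0,0.6,0,0,0,20],
  ],
)

```text
time_s: 9.43
position: [0.5199, 0.001, 0.2318]
tool_rot: [[-0.328, 0.945, -0.0], [0.945, 0.328, -0.0], [-0.0, -0.0, -1.0]]
ft_force: [-0.4, -0.1, -5.4]
grip_width: 0.0304
```

```bash
python3 go.py 0.520 0.0015 0.19 19.2;  python3 - <<'E'
from h import *
from rig import vision
for n,b in(("scene",(225,70,355,205)),("top",(180,190,310,290))):
    p,d=vision.get_image(n); u0,v0,u1,v1=b; np.savez(n+"5.npz",p=p,d=d)
    cv2.imwrite(f"pics/{n}5.png",cv2.resize(p[v0:v1,u0:u1,::-1],None,fx=4,fy=4,interpolation=cv2.INTER_CUBIC))
E
```

```text
t 9.425 pos [0.5199 0.001  0.2318] F [-0.4 -0.1 -5.4] w 30.4
row [0.008 0.004 0.835] [-0.     0.    -0.005]
```

View pics/scene5.png

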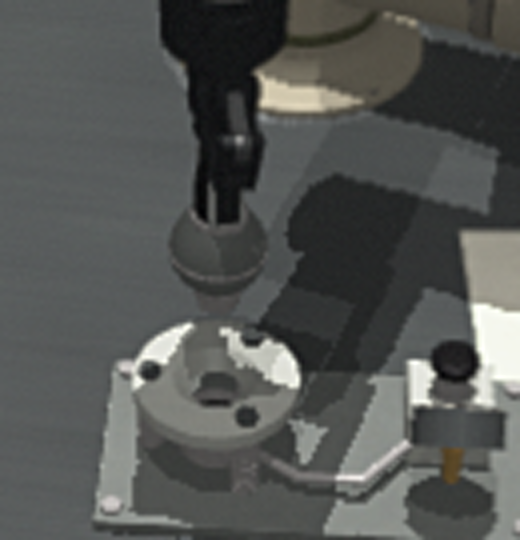

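View pics/top5.png

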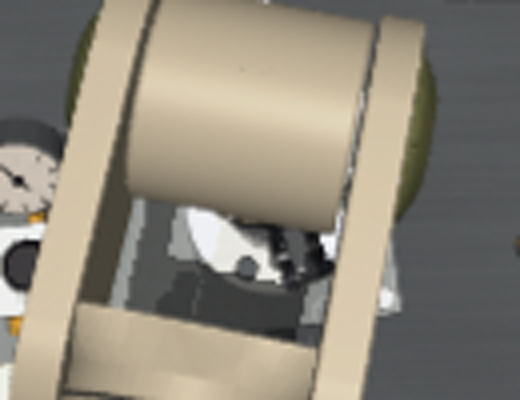

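Run:
```python
from h import *
from scipy.optimize import least_squares
z=np.load("scene5.npz"); W=cloud("scene",z["d"])
c0=np.array([.52,.0015,.196])
print("proj ball,port,ring",proj("scene",[c0,[.52,.0015,.15],[.52,.0015,.078]]).round(1))
S=W.reshape(-1,3); S=S[np.isfinite(S).all(1)]
for z1 in (.215,.205):
    k=(abs(np.linalg.norm(S-c0,axis=1)-.032)<.012)&(S[:,2]>.18)&(S[:,2]<z1); Q=S[k]
    r=least_squares(lambda c:np.linalg.norm(Q-c,axis=1)-.032,c0,loss="soft_l1",f_scale=.002); print(k.sum(),r.x.round(4),np.abs(r.fun).mean())
# same method: ring fit in scene0 vs top0: circle boundary fit of ring outer edge
for cam,b in(("top",(218,210,278,272)),("scene",(252,140,305,195))):
    W=cloud(cam,np.load(cam+"0.npz")["d"]); u0,v0,u1,v1=b; s=W[v0:v1,u0:u1]
    k=((s[...,2]>.074)&(s[...,2]<.081)).astype(np.uint8)
    cs,_=cv2.findContours(k,cv2.RETR_EXTERNAL,cv2.CHAIN_APPROX_NONE); c=max(cs,key=cv2.contourArea)[:,0]
    P=np.array([s[y,x] for x,y in c]); r=least_squares(lambda q:np.hypot(P[:,0]-q[0],P[:,1]-q[1])-q[2],[.52,0,.057],loss="soft_l1",f_scale=.002); print(cam,r.x.round(4))
```

```text
proj ball,port,ring [[278.9 132.9]
 [278.6 146. ]
 [278.2 165.2]]
241 [0.5164 0.0013 0.198 ] 0.0011244305550652388
137 [0.5165 0.0013 0.1988] 0.0009567142950941883
top [0.52   0.0011 0.0563]
scene [0.5186 0.0027 0.0552]
```

Call:
send_rows(
  targets=[
    [0,0.02,0.5,0,0,0,20],
    [0,0.02,1.0,0,0,0,20],
    [0,0.02,1.3,0,0,0,20],
    [0,0.02,1.5,0,0,0,20],
    [0,0.02,1.5,0,0,0,20],
  ],
)

```text
time_s: 10.15
position: [0.5208, 0.0014, 0.1565]
tool_rot: [[-0.328, 0.945, -0.001], [0.945, 0.328, 0.0], [0.0, -0.0, -1.0]]
ft_force: [-0.3, 0.1, -6.3]
grip_width: 0.0302
```

```bash
python3 go.py 0.521 0.002 0.128 19.2;  python3 - <<'E'
from h import *
from rig import vision
for n,b in(("scene",(225,70,355,205)),):
    p,d=vision.get_image(n); u0,v0,u1,v1=b; np.savez(n+"6.npz",p=p,d=d)
    cv2.imwrite(f"pics/{n}6.png",cv2.resize(p[v0:v1,u0:u1,::-1],None,fx=4,fy=4,interpolation=cv2.INTER_CUBIC))
E
```

```text
t 10.15 pos [0.5208 0.0014 0.1565] F [-0.3  0.1 -6.3] w 30.2
row [0.009 0.008 0.57 ] [-0.003 -0.002 -0.004]
```

View pics/scene6.png

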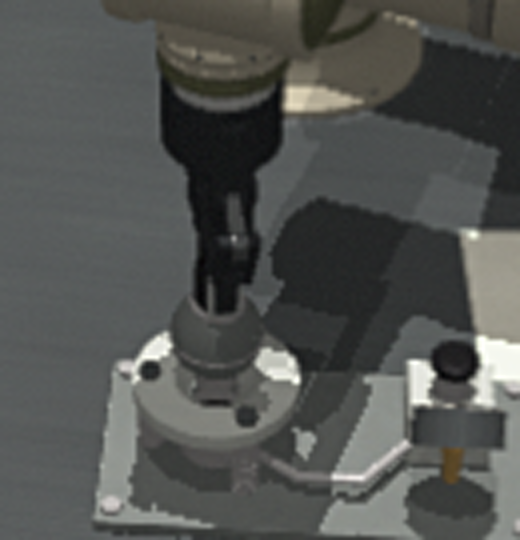

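The port, at about crop (213,390), is entering the cone centrally. I'll lower it gently.

Call:
send_rows(
  targets=[
    [0.01,0.01,0.1,0,0,0,20],
    [0.01,0.01,0.2,0,0,0,20],
    [0.01,0.01,0.3,0,0,0,20],
    [0.01,0.01,0.4,0,0,0,20],
    [0.01,0.01,0.46,0,0,0,20],
  ],
)

```text
time_s: 10.82
position: [0.521, 0.0021, 0.1332]
tool_rot: [[-0.328, 0.945, -0.0], [0.945, 0.328, 0.0], [0.0, -0.0, -1.0]]
ft_force: [0.5, -0.4, -5.3]
grip_width: 0.0303
```

Call:
send_rows(
  targets=[
    [0,0,0.03,0,0,0,20],
    [0,0,0.06,0,0,0,20],
    [0,0,0.09,0,0,0,20],
    [0,0,0.12,0,0,0,20],
    [0,0,0.12,0,0,0,20],
  ],
)

```text
time_s: 11.45
position: [0.5212, 0.002, 0.1282]
tool_rot: [[-0.328, 0.945, 0.001], [0.945, 0.328, -0.0], [-0.001, 0.001, -1.0]]
ft_force: [-4.2, -0.9, 4.7]
grip_width: 0.0307
```

Call:
send_rows(
  targets=[
    [0.01,-0.02,0,0,0,0,20],
    [0.01,-0.03,0,0,0,0,20],
    [0.01,-0.03,0,0,0,0,20],
  ],
)

```text
time_s: 11.82
position: [0.5198, 0.0019, 0.1279]
tool_rot: [[-0.328, 0.945, 0.001], [0.945, 0.328, -0.0], [-0.001, 0.001, -1.0]]
ft_force: [-0.1, -1.8, 5.7]
grip_width: 0.0303
```

Call:
send_rows(
  targets=[
    [-0.01,0,0.05,0,0,0,20],
    [-0.01,0,0.1,0,0,0,20],
    [-0.01,0,0.15,0,0,0,20],
    [-0.01,0,0.2,0,0,0,20],
    [-0.01,0,0.2,0,0,0,20],
  ],
)

```text
time_s: 12.45
position: [0.5199, 0.0016, 0.118]
tool_rot: [[-0.328, 0.945, 0.001], [0.945, 0.328, -0.0], [-0.0, 0.001, -1.0]]
ft_force: [-3.5, -1.0, 8.0]
grip_width: 0.0306
```

Call:
send_rows(
  targets=[
    [0,-0.01,0.04,0,0,0,20],
    [0,-0.02,0.08,0,0,0,20],
    [0,-0.02,0.1,0,0,0,20],
    [0,-0.02,0.12,0,0,0,20],
    [0,-0.02,0.12,0,0,0,20],
  ],
)

```text
time_s: 13.08
position: [0.5195, 0.0014, 0.1125]
tool_rot: [[-0.328, 0.945, 0.003], [0.945, 0.328, 0.0], [-0.001, 0.002, -1.0]]
ft_force: [-1.9, 1.4, 11.3]
grip_width: 0.0302
```

Call:
send_rows(
  targets=[
    [0,0,0.02,0,0,0,20],
    [0,0,0.04,0,0,0,20],
    [0,0,0.04,0,0,0,20],
  ],
)

```text
time_s: 13.45
position: [0.5196, 0.0013, 0.1121]
tool_rot: [[-0.329, 0.944, 0.004], [0.944, 0.329, -0.001], [-0.002, 0.003, -1.0]]
ft_force: [-7.5, 1.4, 27.0]
grip_width: 0.0304
```

Call:
send_rows(
  targets=[
    [0,-0.01,-0.01,0,0,0,20],
    [0,-0.01,-0.01,0,0,0,20],
    [0,-0.01,-0.01,0,0,0,20],
    [0,-0.01,-0.01,0,0,0,20],
  ],
)

```text
time_s: 13.95
position: [0.5195, 0.0013, 0.1122]
tool_rot: [[-0.328, 0.945, 0.004], [0.945, 0.328, -0.0], [-0.002, 0.004, -1.0]]
ft_force: [-3.4, 2.1, 20.9]
grip_width: 0.0307
```

Run:
```python
from h import *
from rig import vision,status
for n,b in(("scene",(130,70,380,300)),("top",(100,110,400,300))):
    p,d=vision.get_image(n); u0,v0,u1,v1=b; np.savez(n+"7.npz",p=p,d=d)
    cv2.imwrite(f"pics/{n}7.png",cv2.resize(p[v0:v1,u0:u1,::-1],None,fx=2.6,fy=2.6,interpolation=cv2.INTER_CUBIC))
W=cloud("scene",np.load("scene7.npz")["d"]).reshape(-1,3)
k=(abs(np.hypot(W[:,0]-.52,W[:,1]-.0015)-.044)<.012)&(W[:,2]>.045)&(W[:,2]<.09)
print(k.sum(),np.histogram(W[k][:,2],bins=np.arange(.045,.092,.003)))
k=(np.hypot(W[:,0]-.485,W[:,1]-.163)<.013)&(W[:,2]>.07)&(W[:,2]<.11); print("vent",np.median(W[k][:,2]))
s=status.observe(); print(s["time_s"],s["position"],s["ft_force"])
```

```text
560 (array([  2,   5,  14,  18,  27, 126, 224,  57,   6,   5,   6,   6,  20,
        31,  13]), array([0.045, 0.048, 0.051, 0.054, 0.057, 0.06 , 0.063, 0.066, 0.069,
       0.072, 0.075, 0.078, 0.081, 0.084, 0.087, 0.09 ]))
vent 0.09302784135277717
14.05 [0.51945814 0.00127139 0.11215936] [-2.56191994  1.7011603  20.52485535]
```

View pics/scene7.png

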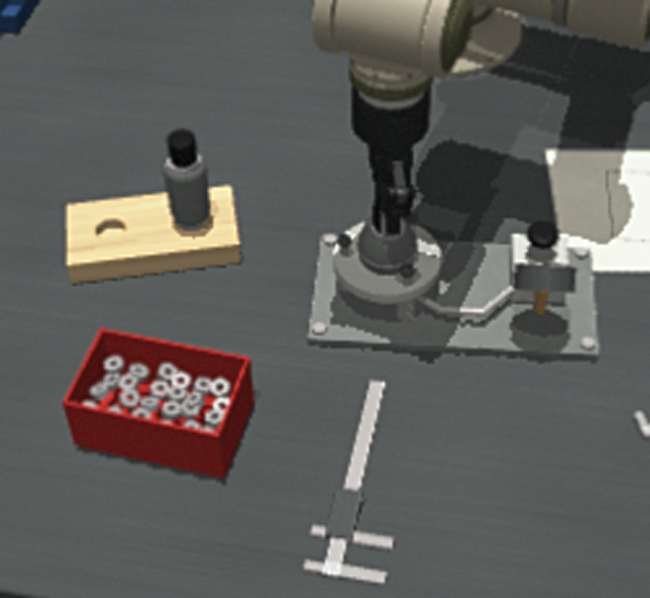

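View pics/top7.png

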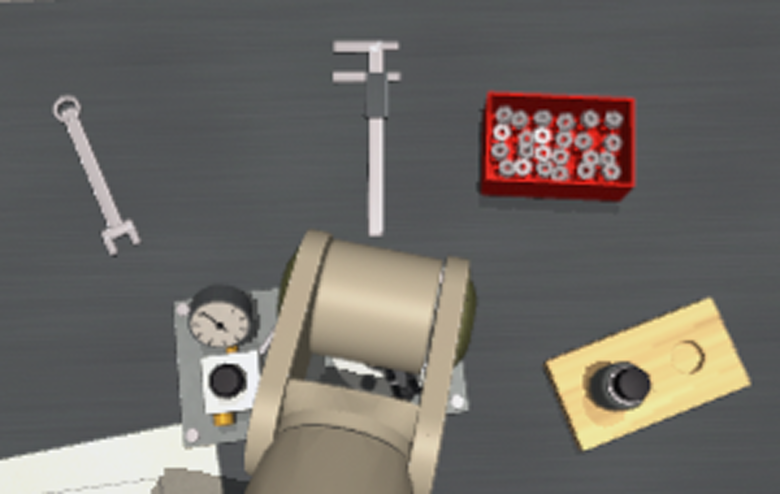

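The ring top is now at about 0.063 m, which is its 16 mm stop. The ball is upright at crop (387,248), the vent is up, and the other objects haven't moved. Handing in.

```bash
python3 -c "
from rig import env,status
print(env.close_job()); s=status.observe(); print(s['time_s'],s['position'],s['ft_force'],s['grip_width'])"
```

```text
the job is handed in; nothing more can be done
None
the job is handed in; nothing more can be done
```

The job is done and handed in at about 14 s of the 58 s allowed. The ball accumulator was still gripped and pressed fully down at hand-in; no verdict was reported.

- **Vent plunger:** I pressed it with closed fingers to its stop. The tool height held at 0.082 m while the force rose to 24 N. It then sprang back up, with its top measured at about 0.093 m.
- **Ball accumulator:** I gripped it by the cap and lifted it over the tube accumulator. I then lowered it into the nest and pushed straight down in small steps, correcting sideways where the cone pushed back.
- **Last checks:** The ring top measured about 0.063 m against an expected 0.062 m on the stop. The tool height was 0.112 m, as expected, and the steady push was about 20.5 N, more than the stop needs. The tube, caliper, wrench and bin looked unmoved.

Three points were not perfectly clean:
- The grip width read 30.5 mm on a 32 mm cap.
- As the fingers closed on the cap, about 5 N of upward force showed and the tool rose about 1.4 mm. The fingertips probably touched the collar.
- A sideways force of about 3 N remained at the end.

The port in the socket was not directly visible; I judged it seated from the ring travel and the forces. No state could be read after hand-in.

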